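Set the finished model vehicles on their display bases

TASK

Put each of the four finished model vehicles on the wooden display base that was cut for its length: the shortest vehicle on the shortest base, and so on up to the longest vehicle on the longest base. Each is to stand on its wheels in the middle of its base, in line with it (it may face either end); set them down gently and never tip one over. Leave the glass jar and the glue bottle where they are.

Things in the scene. Friction and masses are not known exactly. Their poses are not given: they have to be found in the camera images.
- car_center (a point): Yellow 1:50 die-cast compact car with black windows, the shortest of the four vehicles; 80 mm long, 35 mm wide, 30 mm high, on four wheels that do not turn. The point is its centre, 15 mm above the wheels' underside; x points to its front along its length, z up. Its sides are straight from 5 to 17 mm above the wheels' underside and there it is 35 mm wide; the cabin above is narrower (28 to 31 mm). About 90 g.
- pickup_center (a point): Yellow 1:50 die-cast pick-up with a cab in front and an open load bed behind, the second shortest; 106 mm long, 37 mm wide, 36 mm high, on four wheels that do not turn. The point is its centre, 18 mm above the wheels' underside; x points to its front along its length, z up. At the centre its sides are straight from 8 to 21 mm above the wheels' underside and 37 mm wide; the cab above is narrower (30 to 35 mm). About 130 g.
- van_center (a point): Yellow 1:50 die-cast panel van, closed body with a sloping windscreen, the second longest; 130 mm long, 41 mm wide, 55 mm high, on four wheels that do not turn. The point is its centre, 27.5 mm above the wheels' underside; x points to its front along its length, z up. At the centre its sides are straight from 8 to 50 mm above the wheels' underside, 41 mm wide. About 200 g.
- truck_center (a point): 1:50 die-cast box truck, yellow cab and a tall white box body, the longest; 160 mm long, 48 mm wide, 64 mm high, on four wheels that do not turn. The point is its centre, 32 mm above the wheels' underside; x points to its front along its length, z up. At the centre the sides of the box are straight from 18 to 64 mm above the wheels' underside, 48 mm wide. About 300 g.
- base_s: The shortest of four flat dark-wood display bases, fixed to the bench: 116 mm long, 72 mm wide, its top 14 mm above the bench, with a grey road-surface panel in the middle of the top and a small blank brass plate on one long side. Origin at the centre of its underside; x along its length, z up. Cut for a model 80 mm long, so 18 mm is left free at each end.
- base_m: The second shortest of four flat dark-wood display bases, fixed to the bench: 142 mm long, 72 mm wide, its top 14 mm above the bench, with a grey road-surface panel in the middle of the top and a small blank brass plate on one long side. Origin at the centre of its underside; x along its length, z up. Cut for a model 106 mm long, so 18 mm is left free at each end.
- base_l: The second longest of four flat dark-wood display bases, fixed to the bench: 166 mm long, 72 mm wide, its top 14 mm above the bench, with a grey road-surface panel in the middle of the top and a small blank brass plate on one long side. Origin at the centre of its underside; x along its length, z up. Cut for a model 130 mm long, so 18 mm is left free at each end.
- base_xl: The longest of four flat dark-wood display bases, fixed to the bench: 196 mm long, 72 mm wide, its top 14 mm above the bench, with a grey road-surface panel in the middle of the top and a small blank brass plate on one long side. Origin at the centre of its underside; x along its length, z up. Cut for a model 160 mm long, so 18 mm is left free at each end.
- jar: Closed amber glass jar with a steel lid, 60 mm across, 75 mm high, a bystander standing loose beyond the bases. Origin at the centre of its underside.
- glue: White plastic glue bottle with a red pointed cap, 42 mm across, 74 mm high, a bystander standing loose beyond the bases. Origin at the centre of its underside.
Mind the look-alikes: they are no part of the job. Leave any pink look-alike of the base_xl alone.

How it is judged:
By the outcome, as a careful person would: the job done as asked, in the order asked, and still so for the second after the job is handed in, with the robot touching nothing.
It also fails if it takes over 128 s, if anything falls off the work surface, if the arm or the gripper's body presses on something with over 40 N, if the wrist force passes 120 N, or if a joint passes its speed limit or range.

ROBOT

A 6-joint arm with a two-finger parallel gripper is mounted at the origin on the work surface. World frame = base frame: x ahead of the robot, y to its left, z up, the work surface at z = 0. Lengths are in m, angles in rad, forces in N, time in s.
With the tool pointing down it reaches from about 0.225 to 0.725 m from the base axis. Payload 3.1 kg.
Tool frame: the origin (TCP) lies on the centre line of the jaws, within the pads' length; the fingertips stand env.tips_ahead ahead of it and the grasp point (between the pads) lies 8 mm behind it (env.tips_ahead is the distance from the TCP to the fingertips, in m); z points along the fingers, y is the line along which they close (so a half turn about z gives the same grasp; the last joint's range is limited). The gripper opens to 85 mm and grips with 20 to 120 N. Pads are 22 mm wide; open, the fingers measure 114 mm over their backs; the gripper's body (76 mm by 85 mm) begins 54 mm behind the grasp point. The pads swing forward as they close: fully open they stand 13 mm farther back than shut.
Start: joints at [1.193, 0.048, 0.099, 1.622, 0, 1.443], TCP at [0.13, 0.509, 0.242] pointing down, gripper open.
Joint ranges: [-2.91, 2.91], [-0.99, 1.94], [-1.21, 1.42], [-2.12, 2.29], [-1.49, 1.47], [-3.14, 3.14]. Speed limits (rad/s): [2.79, 2.79, 3.14, 3.14, 3.14, 3.14].

INTERFACE

Orientations are given as a rotation vector (axis times angle).
In Python, from rig import env gives the robot as it stands.
- The arm moves only by the tool servo_tool, never from a script. Its argument "moves" is a list of rows, each a list of 3 entries, a list of its own where there are three numbers: the turn, a rotation vector about the tool's x, y, z scaled (see below), then the shift along the tool's x, y, z scaled (see below), then the opening, from 0 (shut) to 1 (fully open). In form: [[[wx, wy, wz], [dx, dy, dz], grip], ...]. A call has exactly 10 rows; each row is the pose to reach, as a shift and turn from the pose commanded when the call began, along the tool's axes at that moment, turning the shorter way round; what a row does not reach only later rows make up. The controller multiplies each number of a shift by 0.08 m and each number of a turn by 2 pi rad. A row lasts 1/12 s, in which the tool goes at most 41.7 mm and 7.16 degrees, less where a joint would pass 70% of its speed; a pose out of reach is approached as far as the arm can. A call with a number of a shift or a turn outside -1 to 1 is refused whole. A call with a gripper value outside its range is refused whole. The fingers move at their own pace and stop on an object; "force" is the grip in N (left out, the last holds). Time passes only in rows, so rows that repeat a pose let the fingers close, or fill a call up. It gives the time, the measured TCP pose, the force, the opening and the grip force at its end, in the units of the state.
- env.get_obs(): the state, without advancing time (a new reading comes with each control period).
- env.read_camera(name): name is "scene" or "side" or "wrist"; returns a dict with "pixels" (420x560x3 uint8, red, green, blue), "depth" (420x560 float32, m along the optical axis (not along the pixel's ray), 0 where there is no reading), "K" (3x3 intrinsics, pixels), "rvec" (rotation vector, rad) and "tvec" (3), from world to camera coordinates, as OpenCV has them; the wrist camera has in their place "T_tool_cam" (4x4, takes a point from camera to tool coordinates, whose origin is the TCP and whose axes are the flange's). Camera axes: x right, y down, z forward; pixel columns grow to the right and rows downward; lengths in m; the calibration is good to about 2 mm. A picture is of the moment at which its call begins: read the wrist's pose just before it.
- env.hand_in(): hands the job in; it is judged then, once.
The state is a dict: "t": time; "q": joint angles; "dq": joint speeds; "joint_efforts": joint torques, N m; "ee_pos": TCP position; "ee_rot": TCP orientation; "wrist_force": force on the tool from outside, world axes, zero at the start; "torque": the same for the moment, N m; "width": finger opening in m; "gripper_force": force on a finger pad.
Only numpy, scipy, OpenCV 4.12 (cv2) and the standard library are available. Lean on these libraries where they do the work, as an engineer would, in place of code of your own. Each camera call takes 0.05 s, during which the arm holds its last target. There are 200 camera calls.

## Working session

There is one attempt and no reset: what is moved stays moved. The work goes in short steps, Python scripts to look and compute and a tool call to move; the robot and the scene stay as the last step left them, time stands still between calls to the robot, and variables do not carry over. Pictures are saved under pics/ and viewed, at most 14 in all, crops included, and the job is handed in when it is done.

Besides the shell and the picture viewer there is one more tool, called after "Emit:" by a JSON object that holds its "method" and its "body", one argument or row to a line. servo_tool: Moves the arm, as the interface text tells. Its arguments: {"type":"object","properties":{"moves":{"type":"array"},"force":{"type":"number"}},"required":["moves"]}

```bash
mkdir -p pics; ls; python3 - <<'E'
from rig import env
import cv2,numpy as np
o=env.get_obs();print({k:np.round(v,3) for k,v in o.items()},env.tips_ahead)
for n in("scene","side"):
    c=env.read_camera(n);cv2.imwrite(f"pics/{n}0.png",c["pixels"][:,:,::-1]);np.savez(f"{n}0.npz",**c)
    R=cv2.Rodrigues(c["rvec"])[0];print(n,-R.T@c["tvec"],R[2])
E
```

```text
pics
{'t': np.float64(0.0), 'q': array([ 1.193,  0.049,  0.098,  1.622, -0.   ,  1.443]), 'dq': array([-0.   , -0.001,  0.001, -0.   ,  0.   , -0.   ]), 'joint_efforts': array([ 0.0000e+00, -3.3878e+01,  3.2002e+01,  2.0000e-02, -0.0000e+00,
       -0.0000e+00]), 'ee_pos': array([0.13 , 0.508, 0.241]), 'ee_rot': array([-0.391, -3.117,  0.004]), 'wrist_force': array([-0.055, -0.844, -0.986]), 'torque': array([-0.068, -0.04 , -0.019]), 'gripper_force': np.float64(0.0), 'width': np.float64(0.086)} 0.011
scene [1.3482811  0.540417   1.09612202] [-0.57032999 -0.33872014 -0.74832638]
side [ 0.24236388 -0.79610101  1.2124007 ] [ 0.21574617  0.58235893 -0.78378037]
```

View pics/scene0.png

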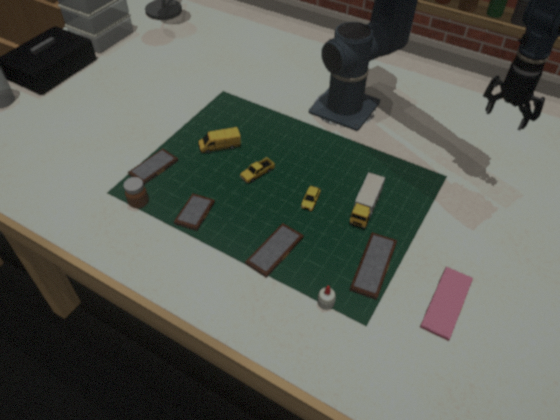

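View pics/side0.png

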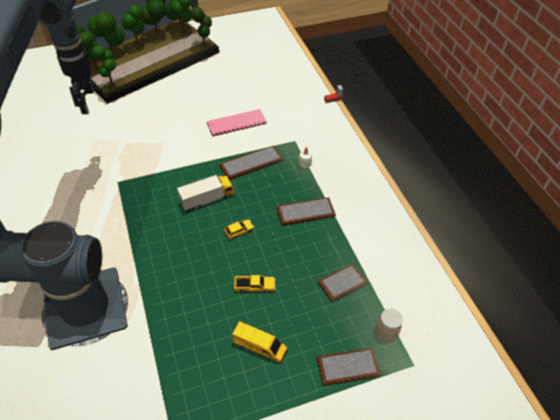

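The scene picture shows the van at (220,139), pick-up (257,169), car (311,198) and truck (367,200). The bases are at (153,165), (195,211), (275,249) and (374,265). The pink look-alike is at (448,303), the jar at (135,190) and the glue at (327,297). The side picture shows the same layout.

```bash
cat > h.py <<'E'
import numpy as np,cv2
def cloud(c,T=None):
    K=c["K"];d=c["depth"];v,u=np.nonzero(d>0);z=d[v,u]
    P=np.c_[(u-K[0,2])/K[0,0]*z,(v-K[1,2])/K[1,1]*z,z]
    if T is None: R=cv2.Rodrigues(c["rvec"])[0];P=(P-c["tvec"].ravel())@R
    else: P=P@T[:3,:3].T+T[:3,3]
    return P,c["pixels"][v,u].astype(int),v,u
E
python3 - <<'E'
from h import *
for n in("scene","side"):
    c=dict(np.load(f"{n}0.npz"));P,C,v,u=cloud(c)
    m=(P[:,2]>.006)&(P[:,2]<.12)&(P[:,0]>.2)&(P[:,0]<.85)&(abs(P[:,1])<.6)
    im=np.zeros((420,560),np.uint8);im[v[m],u[m]]=255
    N,L,S,_=cv2.connectedComponentsWithStats(im)
    lab=L[v,u]
    for i in range(1,N):
        if S[i,4]<80: continue
        k=m&(lab==i);Q=P[k];zz=np.percentile(Q[:,2],[50,97])
        top=Q[(Q[:,2]>.010)]
        r=cv2.minAreaRect((top[:,:2]*1000).astype(np.float32))
        print(n,S[i,:5],"rect c",np.round(r[0],0),"sz",np.round(r[1],0),"ang",round(r[2],1),"z",zz.round(3),"col",np.median(C[k],0))
E
```

```text
scene [198 128  43  25 728] rect c [ 400. -251.] sz [ 50. 129.] ang 46.7 z [0.04  0.056] col [89. 72. 35.]
scene [ 123  149   55   59 1315] rect c [ 631. -361.] sz [246. 117.] ang 11.3 z [0.014 0.075] col [81. 78. 76.]
scene [240 158  35  25 426] rect c [439. -82.] sz [ 43. 111.] ang 72.1 z [0.019 0.036] col [76. 64. 31.]
scene [ 349  173   36   56 1031] rect c [397. 261.] sz [169.  52.] ang 6.5 z [0.059 0.065] col [139. 129. 111.]
scene [301 187  19  24 282] rect c [453. 111.] sz [85. 37.] ang 11.3 z [0.019 0.03 ] col [111.5 100.5  46.5]
scene [174 194  41  36 809] rect c [ 668. -147.] sz [118.  72.] ang 10.6 z [0.012 0.016] col [80. 80. 80.]
scene [ 245  224   58   53 1378] rect c [662. 118.] sz [ 73. 166.] ang 83.4 z [0.012 0.017] col [81. 81. 82.]
scene [ 350  233   47   67 1726] rect c [569. 364.] sz [197.  72.] ang 7.9 z [0.012 0.016] col [82. 82. 83.]
scene [ 420  267   53   73 2027] rect c [578. 564.] sz [199.  72.] ang 0.8 z [0.012 0.016] col [141.  93. 107.]
scene [317 286  18  24 310] rect c [733. 309.] sz [39. 41.] ang 66.9 z [0.04  0.069] col [97.  93.  85.5]
side [206 1
[... 387 characters left out ...]
z [0.014 0.019] col [135. 131. 127.]
side [224 219  30  20 342] rect c [451. 110.] sz [80. 38.] ang 11.2 z [0.02  0.033] col [158.5 130.5  33. ]
side [ 317  263   51   40 1030] rect c [ 663. -150.] sz [117.  75.] ang 10.4 z [0.014 0.019] col [133. 131. 126.]
side [233 275  42  18 622] rect c [437. -83.] sz [ 42. 107.] ang 70.4 z [0.021 0.038] col [151. 120.  32.]
side [375 308  27  34 689] rect c [ 711. -320.] sz [56. 57.] ang 10.6 z [0.07  0.079] col [135. 127. 114.]
side [ 232  321   55   41 1190] rect c [ 396. -253.] sz [ 47. 131.] ang 47.6 z [0.05  0.058] col [216. 175.  35.]
side [ 316  347   65   39 1727] rect c [ 582. -372.] sz [ 74. 142.] ang 80.5 z [0.014 0.019] col [132. 128. 125.]
```

Emit:
{"method": "servo_tool", "body": {
  "moves": [
    [[0,0,0],[-0.1,-0.05,0],1],
    [[0,0,0],[-0.2,-0.11,0],1],
    [[0,0,0],[-0.3,-0.16,0],1],
    [[0,0,0],[-0.4,-0.22,0],1],
    [[0,0,0],[-0.5,-0.27,0],1],
    [[0,0,0],[-0.6,-0.32,0],1],
    [[0,0,0],[-0.7,-0.38,0],1],
    [[0,0,0],[-0.8,-0.43,0],1],
    [[0,0,0],[-0.9,-0.49,0],1],
    [[0,0,0],[-1,-0.54,0],1]
  ]
}}

```text
t: 0.93
ee_pos: [0.1973, 0.4463, 0.2424]
ee_rot: [0.392, 3.117, 0.0]
wrist_force: [-0.7, 0.3, -0.8]
width: 0.0857
gripper_force: 0.0
```

Emit:
{"method": "servo_tool", "body": {
  "moves": [
    [[0,0,0],[-0.1,-0.05,0],1],
    [[0,0,0],[-0.2,-0.11,0],1],
    [[0,0,0],[-0.3,-0.16,0],1],
    [[0,0,0],[-0.4,-0.22,0],1],
    [[0,0,0],[-0.5,-0.27,0],1],
    [[0,0,0],[-0.6,-0.32,0],1],
    [[0,0,0],[-0.7,-0.38,0],1],
    [[0,0,0],[-0.8,-0.43,0],1],
    [[0,0,0],[-0.9,-0.49,0],1],
    [[0,0,0],[-1,-0.54,0],1]
  ]
}}

```text
t: 1.77
ee_pos: [0.2641, 0.3847, 0.2423]
ee_rot: [0.391, 3.117, -0.0]
wrist_force: [1.2, -0.8, 0.5]
width: 0.0852
gripper_force: 0.0
```

Emit:
{"method": "servo_tool", "body": {
  "moves": [
    [[0,0,0],[-0.1,-0.05,0],1],
    [[0,0,0],[-0.2,-0.11,0],1],
    [[0,0,0],[-0.3,-0.16,0],1],
    [[0,0,0],[-0.4,-0.22,0],1],
    [[0,0,0],[-0.5,-0.27,0],1],
    [[0,0,0],[-0.6,-0.32,0],1],
    [[0,0,0],[-0.7,-0.38,0],1],
    [[0,0,0],[-0.8,-0.43,0],1],
    [[0,0,0],[-0.9,-0.49,0],1],
    [[0,0,0],[-1,-0.54,0],1]
  ]
}}

```text
t: 2.6
ee_pos: [0.3309, 0.3231, 0.2423]
ee_rot: [-0.391, -3.117, 0.0]
wrist_force: [0.7, 0.4, -0.4]
width: 0.0852
gripper_force: 0.0
```

Emit:
{"method": "servo_tool", "body": {
  "moves": [
    [[0,0,-0.006],[-0.1,-0.05,0],1],
    [[0,0,-0.012],[-0.2,-0.11,0],1],
    [[0,0,-0.018],[-0.3,-0.16,0],1],
    [[0,0,-0.024],[-0.4,-0.22,0],1],
    [[0,0,-0.03],[-0.5,-0.27,0],1],
    [[0,0,-0.036],[-0.6,-0.32,0],1],
    [[0,0,-0.042],[-0.7,-0.38,0],1],
    [[0,0,-0.048],[-0.8,-0.43,0],1],
    [[0,0,-0.054],[-0.9,-0.49,0],1],
    [[0,0,-0.058],[-1,-0.54,0],1]
  ]
}}

```text
t: 3.43
ee_pos: [0.3978, 0.2614, 0.2423]
ee_rot: [-0.182, 3.136, -0.0]
wrist_force: [-0.2, 0.5, -0.2]
width: 0.0854
gripper_force: 0.0
```

```bash
cat >> h.py <<'E'
def pose(o):
    T=np.eye(4);T[:3,:3]=cv2.Rodrigues(np.array(o["ee_rot"],float))[0];T[:3,3]=o["ee_pos"];return T
def wrist(env,name=None):
    T=pose(env.get_obs());c=env.read_camera("wrist")
    if name: cv2.imwrite(f"pics/{name}.png",c["pixels"][:,:,::-1])
    return cloud(c,T@c["T_tool_cam"])
def comps(P,v,u,lo=.008,edge=True):
    m=(P[:,2]>lo)&(P[:,2]<.09);im=np.zeros((420,560),np.uint8);im[v[m],u[m]]=255
    N,L,S,_=cv2.connectedComponentsWithStats(im);lab=L[v,u]
    for i in range(1,N):
        if S[i,4]<1500: continue
        x,y,w,h,_=S[i];Q=P[m&(lab==i)];zt=np.percentile(Q[:,2],95)
        r=cv2.minAreaRect((Q[:,:2]*1000).astype(np.float32))
        print("box",S[i],"CUT" if x==0 or y==0 or x+w>=560 or y+h>=420 else "","c",np.round(r[0],1),"sz",np.round(r[1],1),"ang",round(r[2],1),"ztop",zt.round(4))
def plan(env,x,y,z,yaw=None):
    """mm, deg of tool y; prints total shift/turn in move units"""
    o=env.get_obs();T=pose(o);d=np.array([x,y,z])/1000-T[:3,3]
    a=np.degrees(np.arctan2(T[1,1],T[0,1]));t=0 if yaw is None else (yaw-a+90)%180-90
    print("at",np.round(T[:3,3]*1000,1),"yawy",round(a,1),"tilt",np.round(T[:2,2],3),"shift",np.round(T[:3,:3].T@d/.08,3),"turn z",round(-t/360,4),"t",o["t"],"F",np.round(o["wrist_force"],1),"w",round(float(o["width"]),4))
E
python3 - <<'E'
from h import *
from rig import env
P,C,v,u=wrist(env,"w1");comps(P,v,u);plan(env,397,261,100,96.5);print(env.get_obs()["q"])
E
```

```text
box [ 253  107   50  138 6255]  c [391.1 262.4] sz [157.1  50.3] ang 6.7 ztop 0.0659
box [ 134  174   42   63 1929]  c [449.3 113. ] sz [80.9 38.1] ang 11.1 ztop 0.0315
box [ 310  238   57  121 6085]  c [563.6 365.3] sz [195.   73.1] ang 7.9 ztop 0.0161
box [ 443  258   76   79 3777]  c [536.6 564.7] sz [123.1  73.3] ang 0.9 ztop 0.016
at [398.9 260.5 242.2] yawy 96.6 tilt [ 0.001 -0.001] shift [0.025 0.011 1.777] turn z 0.0003 t 3.4833 F [ 0.4 -1.2 -0. ] w 0.0855
[ 4.38643607e-01 -7.84911008e-02 -2.60866969e-02  1.62264385e+00
 -1.47943173e-03  3.23410324e-01]
```

View pics/w1.png

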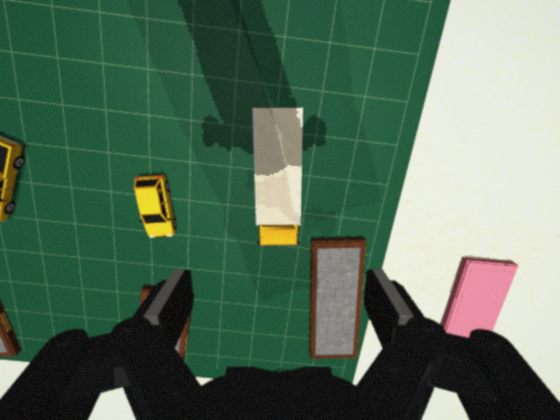

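The wrist view shows the truck at (253–303, 107–245), the car at (155,205) and base XL at (338,298), all agreeing with the scene camera (truck-to-base offset 172,103 mm both times). I'll descend on the truck and grip it.

Emit:
{"method": "servo_tool", "body": {
  "moves": [
    [[0,0,0],[0.06,0.03,0.1],1],
    [[0,0,0],[0.06,0.03,0.2],1],
    [[0,0,0],[0.06,0.03,0.3],1],
    [[0,0,0],[0.06,0.03,0.4],1],
    [[0,0,0],[0.06,0.03,0.5],1],
    [[0,0,0],[0.06,0.03,0.6],1],
    [[0,0,0],[0.06,0.03,0.7],1],
    [[0,0,0],[0.06,0.03,0.8],1],
    [[0,0,0],[0.06,0.03,0.9],1],
    [[0,0,0],[0.06,0.03,1],1]
  ]
}}

```text
t: 4.32
ee_pos: [0.3921, 0.264, 0.1615]
ee_rot: [0.18, -3.136, 0.0]
wrist_force: [0.2, -0.3, -0.7]
width: 0.0854
gripper_force: 0.0
```

Emit:
{"method": "servo_tool", "body": {
  "moves": [
    [[0,0,0],[0,0,0.1],1],
    [[0,0,0],[0,0,0.2],1],
    [[0,0,0],[0,0,0.3],1],
    [[0,0,0],[0,0,0.4],1],
    [[0,0,0],[0,0,0.5],1],
    [[0,0,0],[0,0,0.6],1],
    [[0,0,0],[0,0,0.7],1],
    [[0,0,0],[0,0,0.8],1],
    [[0,0,0],[0,0,0.9],1],
    [[0,0,0],[0,0,1],1]
  ]
}}

```text
t: 5.15
ee_pos: [0.3921, 0.264, 0.0815]
ee_rot: [-0.18, 3.136, -0.0]
wrist_force: [-0.6, 0.4, 0.2]
width: 0.0852
gripper_force: 0.0
```

Emit:
{"method": "servo_tool", "body": {
  "moves": [
    [[0,0,0],[0,0,0.1],1],
    [[0,0,0],[0,0,0.2],1],
    [[0,0,0],[0,0,0.3],1],
    [[0,0,0],[0,0,0.4],1],
    [[0,0,0],[0,0,0.5],1],
    [[0,0,0],[0,0,0.58],1],
    [[0,0,0],[0,0,0.58],0.8],
    [[0,0,0],[0,0,0.58],0.7],
    [[0,0,0],[0,0,0.58],0.65],
    [[0,0,0],[0,0,0.58],0.65]
  ],
  "force": 40
}}

```text
t: 5.98
ee_pos: [0.3925, 0.264, 0.0364]
ee_rot: [-0.18, 3.136, -0.0]
wrist_force: [-0.8, -1.3, -0.1]
width: 0.055
gripper_force: 0.3
```

Emit:
{"method": "servo_tool", "body": {
  "moves": [
    [[0,0,0],[0,0,0],0.6],
    [[0,0,0],[0,0,0],0.55],
    [[0,0,0],[0,0,0],0.5],
    [[0,0,0],[0,0,0],0.45],
    [[0,0,0],[0,0,0],0.4],
    [[0,0,0],[0,0,0],0.4],
    [[0,0,0],[0,0,0],0.4],
    [[0,0,0],[0,0,0],0.4],
    [[0,0,0],[0,0,0],0.4],
    [[0,0,0],[0,0,0],0.4]
  ]
}}

```text
t: 6.82
ee_pos: [0.3927, 0.2637, 0.0367]
ee_rot: [-0.179, 3.135, -0.001]
wrist_force: [0.2, -4.1, 5.9]
width: 0.0476
gripper_force: 41.0
```

```bash
python3 - <<'E'
from h import *
from rig import env
plan(env,394+172.3,262+103,150,97.9);print(env.get_obs()["gripper_force"])
E
```

```text
at [392.7 263.7  36.7] yawy 96.5 tilt [ 0.001 -0.001] shift [-2.302  1.01  -1.414] turn z -0.0038 t 6.8167 F [ 0.2 -4.1  5.9] w 0.0476
40.95173478126526
```

Emit:
{"method": "servo_tool", "body": {
  "moves": [
    [[0,0,0],[0,0,-0.04],0.4],
    [[0,0,0],[0,0,-0.1],0.4],
    [[0,0,0],[0,0,-0.2],0.4],
    [[0,0,0],[0,0,-0.3],0.4],
    [[0,0,0],[0,0,-0.4],0.4],
    [[0,0,0],[0,0,-0.5],0.4],
    [[0,0,0],[0,0,-0.6],0.4],
    [[0,0,0],[0,0,-0.68],0.4],
    [[0,0,0],[0,0,-0.73],0.4],
    [[0,0,0],[0,0,-0.75],0.4]
  ]
}}

```text
t: 7.65
ee_pos: [0.3927, 0.2643, 0.0971]
ee_rot: [-0.18, 3.135, 0.001]
wrist_force: [-0.4, -0.0, -2.5]
width: 0.0474
gripper_force: 41.6
```

Emit:
{"method": "servo_tool", "body": {
  "moves": [
    [[0,0,0],[-0.03,0.01,0],0.4],
    [[0,0,0],[-0.1,0.04,0],0.4],
    [[0,0,0],[-0.18,0.08,0],0.4],
    [[0,0,0],[-0.26,0.11,0],0.4],
    [[0,0,0],[-0.34,0.15,0],0.4],
    [[0,0,0],[-0.42,0.19,0],0.4],
    [[0,0,0],[-0.5,0.22,0],0.4],
    [[0,0,0],[-0.58,0.26,0],0.4],
    [[0,0,0],[-0.67,0.3,0],0.4],
    [[0,0,0],[-0.76,0.335,0],0.4]
  ]
}}

```text
t: 8.48
ee_pos: [0.4501, 0.2981, 0.0958]
ee_rot: [0.18, -3.136, -0.0]
wrist_force: [0.3, 1.0, -3.5]
width: 0.0473
gripper_force: 41.6
```

Emit:
{"method": "servo_tool", "body": {
  "moves": [
    [[0,0,0],[-0.09,0.04,0],0.4],
    [[0,0,0],[-0.18,0.08,0],0.4],
    [[0,0,0],[-0.27,0.12,0],0.4],
    [[0,0,0],[-0.36,0.16,0],0.4],
    [[0,0,0],[-0.45,0.2,0],0.4],
    [[0,0,0],[-0.54,0.24,0],0.4],
    [[0,0,0],[-0.63,0.28,0],0.4],
    [[0,0,0],[-0.72,0.32,0],0.4],
    [[0,0,0],[-0.81,0.36,0],0.4],
    [[0,0,0],[-0.9,0.4,0],0.4]
  ]
}}

```text
t: 9.32
ee_pos: [0.518, 0.338, 0.0958]
ee_rot: [0.18, -3.136, 0.0]
wrist_force: [-0.4, -0.0, -3.6]
width: 0.048
gripper_force: 41.6
```

Emit:
{"method": "servo_tool", "body": {
  "moves": [
    [[0,0,-0.001],[-0.09,0.04,0],0.4],
    [[0,0,-0.002],[-0.18,0.08,0],0.4],
    [[0,0,-0.003],[-0.27,0.12,0],0.4],
    [[0,0,-0.004],[-0.36,0.16,0],0.4],
    [[0,0,-0.004],[-0.44,0.2,0],0.4],
    [[0,0,-0.004],[-0.51,0.23,0],0.4],
    [[0,0,-0.004],[-0.57,0.26,0],0.4],
    [[0,0,-0.004],[-0.61,0.275,0],0.4],
    [[0,0,-0.004],[-0.624,0.275,0],0.4],
    [[0,0,-0.004],[-0.624,0.275,0],0.4]
  ]
}}

```text
t: 10.15
ee_pos: [0.5646, 0.3651, 0.0958]
ee_rot: [0.219, -3.134, 0.0]
wrist_force: [0.2, 0.2, -2.9]
width: 0.0474
gripper_force: 41.6
```

```bash
python3 - <<'E'
from h import *
from rig import env
P,C,v,u=wrist(env,"w2");comps(P,v,u);plan(env,565,364.5,50.7,97.9);
E
```

```text
box [ 222   86  109   32 3356]  c [477.5 352.6] sz [19.2 72.1] ang 8.0 ztop 0.0164
box [  449   137   111   228 15867] CUT c [573.6 564.5] sz [195.5  72.2] ang 1.3 ztop 0.0159
box [   0  202   19  170 2544] CUT c [661.2 150.4] sz [ 11.3 166.6] ang 82.7 ztop 0.0156
at [564.3 365.   95.8] yawy 98.0 tilt [-0. -0.] shift [-0.008 -0.008  0.564] turn z 0.0003 t 10.2 F [-0.1  0.3 -2.1] w 0.0476
```

View pics/w2.png

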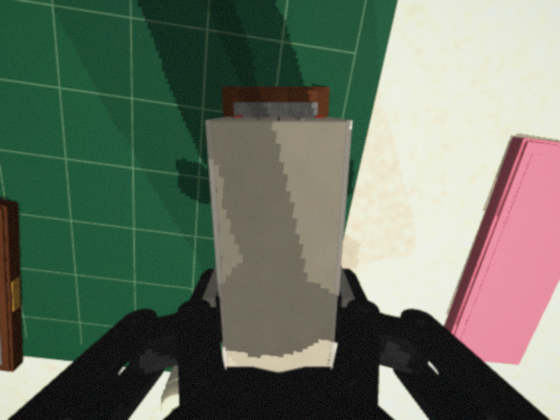

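The picture shows the truck over the base, with the base's rear end at (222–331, 86–118). That puts the base centre at (565.0, 364.9), under the tool. I'll set it down.

Emit:
{"method": "servo_tool", "body": {
  "moves": [
    [[0,0,0],[0,0,0.08],0.4],
    [[0,0,0],[0,0,0.18],0.4],
    [[0,0,0],[0,0,0.28],0.4],
    [[0,0,0],[0,0,0.38],0.4],
    [[0,0,0],[0,0,0.45],0.4],
    [[0,0,0],[0,0,0.5],0.4],
    [[0,0,0],[0,0,0.53],0.4],
    [[0,0,0],[0,0,0.545],0.4],
    [[0,0,0],[0,0,0.555],0.4],
    [[0,0,0],[0,0,0.56],0.4]
  ]
}}

```text
t: 11.03
ee_pos: [0.5647, 0.3653, 0.0515]
ee_rot: [-0.219, 3.133, 0.0]
wrist_force: [0.6, 0.6, -2.4]
width: 0.0474
gripper_force: 41.6
```

Emit:
{"method": "servo_tool", "body": {
  "moves": [
    [[0,0,0],[0,0,0],0.57],
    [[0,0,0],[0,0,0],0.58],
    [[0,0,0],[0,0,0],0.59],
    [[0,0,0],[0,0,0],0.6],
    [[0,0,0],[0,0,0],0.62],
    [[0,0,0],[0,0,0],0.65],
    [[0,0,0],[0,0,0],0.7],
    [[0,0,0],[0,0,0],0.75],
    [[0,0,0],[0,0,0],0.8],
    [[0,0,0],[0,0,0],0.8]
  ]
}}

```text
t: 11.87
ee_pos: [0.5643, 0.3651, 0.051]
ee_rot: [0.219, -3.134, 0.0]
wrist_force: [0.2, -0.3, -0.4]
width: 0.0686
gripper_force: 0.0
```

Emit:
{"method": "servo_tool", "body": {
  "moves": [
    [[0,0,0],[0,0,-0.05],0.8],
    [[0,0,0],[0,0,-0.1],0.9],
    [[0,0,0],[0,0,-0.2],1],
    [[0,0,0],[0,0,-0.3],1],
    [[0,0,0],[0,0,-0.4],1],
    [[0,0,0],[0,0,-0.5],1],
    [[0,0,0],[0,0,-0.65],1],
    [[0,0,0],[0,0,-0.8],1],
    [[0,0,0],[0,0,-0.9],1],
    [[0,0,0],[0,0,-1],1]
  ]
}}

```text
t: 12.7
ee_pos: [0.5649, 0.3654, 0.133]
ee_rot: [-0.219, 3.132, 0.001]
wrist_force: [-0.3, -0.4, -0.3]
width: 0.0852
gripper_force: 0.0
```

```bash
python3 - <<'E'
from h import *
from rig import env
plan(env,450,112,200,101.2);
E
```

```text
at [564.9 365.4 133. ] yawy 98.0 tilt [0.002 0.001] shift [ 1.862 -2.936 -0.842] turn z -0.0089 t 12.7 F [-0.3 -0.4 -0.3] w 0.0852
```

Emit:
{"method": "servo_tool", "body": {
  "moves": [
    [[0,0,0],[0.06,-0.1,-0.1],1],
    [[0,0,0],[0.12,-0.2,-0.2],1],
    [[0,0,0],[0.19,-0.3,-0.3],1],
    [[0,0,0],[0.25,-0.4,-0.4],1],
    [[0,0,0],[0.31,-0.5,-0.5],1],
    [[0,0,0],[0.37,-0.6,-0.6],1],
    [[0,0,0],[0.43,-0.7,-0.7],1],
    [[0,0,0],[0.5,-0.8,-0.84],1],
    [[0,0,0],[0.56,-0.9,-0.84],1],
    [[0,0,0],[0.62,-0.98,-0.84],1]
  ]
}}

```text
t: 13.53
ee_pos: [0.5264, 0.2798, 0.1997]
ee_rot: [-0.219, 3.132, 0.001]
wrist_force: [0.4, -0.0, -0.5]
width: 0.0855
gripper_force: 0.0
```

Emit:
{"method": "servo_tool", "body": {
  "moves": [
    [[0,0,0],[0.06,-0.1,0],1],
    [[0,0,0],[0.12,-0.2,0],1],
    [[0,0,0],[0.19,-0.3,0],1],
    [[0,0,0],[0.25,-0.4,0],1],
    [[0,0,0],[0.31,-0.5,0],1],
    [[0,0,0],[0.37,-0.6,0],1],
    [[0,0,0],[0.43,-0.7,0],1],
    [[0,0,0],[0.5,-0.8,0],1],
    [[0,0,0],[0.56,-0.9,0],1],
    [[0,0,0],[0.62,-0.98,0],1]
  ]
}}

```text
t: 14.37
ee_pos: [0.4876, 0.1951, 0.1984]
ee_rot: [-0.219, 3.134, -0.0]
wrist_force: [-0.2, -1.4, 0.2]
width: 0.0852
gripper_force: 0.0
```

Emit:
{"method": "servo_tool", "body": {
  "moves": [
    [[0,0,-0.001],[0.06,-0.1,0],1],
    [[0,0,-0.002],[0.12,-0.2,0],1],
    [[0,0,-0.003],[0.19,-0.3,0],1],
    [[0,0,-0.004],[0.25,-0.4,0],1],
    [[0,0,-0.005],[0.31,-0.5,0],1],
    [[0,0,-0.006],[0.37,-0.6,0],1],
    [[0,0,-0.007],[0.43,-0.7,0],1],
    [[0,0,-0.008],[0.5,-0.8,0],1],
    [[0,0,-0.009],[0.56,-0.9,0],1],
    [[0,0,-0.009],[0.62,-0.98,0],1]
  ]
}}

```text
t: 15.2
ee_pos: [0.4494, 0.1105, 0.1983]
ee_rot: [-0.308, 3.126, -0.0]
wrist_force: [0.2, 1.1, 0.0]
width: 0.0853
gripper_force: 0.0
```

```bash
python3 - <<'E'
from h import *
from rig import env
P,C,v,u=wrist(env,"w3");comps(P,v,u);plan(env,450,112,14,101.2);
E
```

```text
box [  63   83   73  111 4760]  c [435.4 -80.4] sz [ 40.3 108.6] ang 70.4 ztop 0.0371
box [ 261  152   36   73 2336]  c [449.5 112.5] sz [80.6 37.8] ang 10.8 ztop 0.0314
box [ 426  241  117  110 8104]  c [527.3 358.4] sz [122.1  71.8] ang 7.4 ztop 0.0792
box [   3  269   76   79 4169]  c [ 660.3 -145.9] sz [113.4  72.9] ang 11.4 ztop 0.0162
box [ 211  281   87   99 4731]  c [655.  118.3] sz [ 72.7 161.5] ang 84.0 ztop 0.016
at [448.8 109.7 198.4] yawy 101.2 tilt [-0.001 -0.001] shift [-0.023  0.028  2.305] turn z -0.0 t 15.25 F [-2.1 -0.2 -0.7] w 0.0851
```

View pics/w3.png

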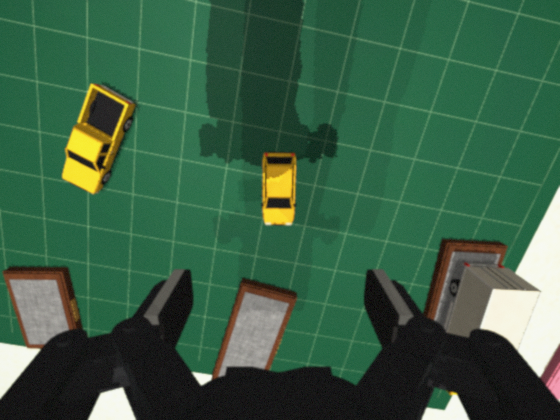

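The picture shows the car at (261–297, 152–225), the pick-up at (98,138) and base S at (42,308). The truck stands upright on its base at right. I'll grip the car.

Emit:
{"method": "servo_tool", "body": {
  "moves": [
    [[0,0,0],[-0.02,0.01,0.1],1],
    [[0,0,0],[-0.02,0.01,0.2],1],
    [[0,0,0],[-0.02,0.01,0.3],1],
    [[0,0,0],[-0.02,0.01,0.4],1],
    [[0,0,0],[-0.02,0.01,0.5],1],
    [[0,0,0],[-0.02,0.01,0.6],1],
    [[0,0,0],[-0.02,0.01,0.7],1],
    [[0,0,0],[-0.02,0.01,0.8],1],
    [[0,0,0],[-0.02,0.01,0.9],1],
    [[0,0,0],[-0.02,0.01,1],1]
  ]
}}

```text
t: 16.08
ee_pos: [0.4512, 0.1127, 0.1175]
ee_rot: [0.308, -3.126, -0.0]
wrist_force: [-1.0, -0.0, -0.1]
width: 0.0851
gripper_force: 0.0
```

Emit:
{"method": "servo_tool", "body": {
  "moves": [
    [[0,0,0],[0,0,0.1],1],
    [[0,0,0],[0,0,0.2],1],
    [[0,0,0],[0,0,0.3],1],
    [[0,0,0],[0,0,0.4],1],
    [[0,0,0],[0,0,0.5],1],
    [[0,0,0],[0,0,0.6],1],
    [[0,0,0],[0,0,0.7],1],
    [[0,0,0],[0,0,0.8],1],
    [[0,0,0],[0,0,0.9],1],
    [[0,0,0],[0,0,1],1]
  ]
}}

```text
t: 16.92
ee_pos: [0.4512, 0.1126, 0.0375]
ee_rot: [-0.308, 3.126, -0.0]
wrist_force: [-0.8, -0.8, 0.6]
width: 0.0851
gripper_force: 0.0
```

Emit:
{"method": "servo_tool", "body": {
  "moves": [
    [[0,0,0],[0,0,0.06],1],
    [[0,0,0],[0,0,0.12],1],
    [[0,0,0],[0,0,0.18],1],
    [[0,0,0],[0,0,0.24],1],
    [[0,0,0],[0,0,0.29],1],
    [[0,0,0],[0,0,0.29],0.8],
    [[0,0,0],[0,0,0.29],0.7],
    [[0,0,0],[0,0,0.29],0.6],
    [[0,0,0],[0,0,0.29],0.55],
    [[0,0,0],[0,0,0.29],0.52]
  ],
  "force": 25
}}

```text
t: 17.75
ee_pos: [0.4516, 0.1127, 0.0155]
ee_rot: [-0.308, 3.126, 0.0]
wrist_force: [0.7, 1.2, -0.2]
width: 0.0443
gripper_force: 0.0
```

Emit:
{"method": "servo_tool", "body": {
  "moves": [
    [[0,0,0],[0,0,0],0.48],
    [[0,0,0],[0,0,0],0.46],
    [[0,0,0],[0,0,0],0.44],
    [[0,0,0],[0,0,0],0.42],
    [[0,0,0],[0,0,0],0.4],
    [[0,0,0],[0,0,0],0.38],
    [[0,0,0],[0,0,0],0.35],
    [[0,0,0],[0,0,0],0.3],
    [[0,0,0],[0,0,0],0.3],
    [[0,0,0],[0,0,0],0.3]
  ]
}}

```text
t: 18.58
ee_pos: [0.4515, 0.1125, 0.0154]
ee_rot: [-0.308, 3.126, -0.001]
wrist_force: [-0.6, -0.4, 4.1]
width: 0.0341
gripper_force: 26.4
```

```bash
python3 - <<'E'
from h import *
from rig import env
plan(env,664,-148,100,100.6);print(env.get_obs()["gripper_force"])
E
```

```text
at [451.5 112.5  15.4] yawy 101.2 tilt [ 0.001 -0.   ] shift [-1.971 -3.712 -1.054] turn z 0.0018 t 18.5833 F [-0.6 -0.4  4.1] w 0.0341
26.36228710412979
```

Emit:
{"method": "servo_tool", "body": {
  "moves": [
    [[0,0,0],[0,0,-0.04],0.3],
    [[0,0,0],[0,0,-0.1],0.3],
    [[0,0,0],[0,0,-0.2],0.3],
    [[0,0,0],[0,0,-0.3],0.3],
    [[0,0,0],[0,0,-0.4],0.3],
    [[0,0,0],[0,0,-0.5],0.3],
    [[0,0,0],[0,0,-0.6],0.3],
    [[0,0,0],[0,0,-0.68],0.3],
    [[0,0,0],[0,0,-0.73],0.3],
    [[0,0,0],[0,0,-0.75],0.3]
  ]
}}

```text
t: 19.42
ee_pos: [0.4519, 0.1127, 0.0763]
ee_rot: [-0.308, 3.125, 0.0]
wrist_force: [-0.3, 0.2, -1.2]
width: 0.0342
gripper_force: 25.9
```

Emit:
{"method": "servo_tool", "body": {
  "moves": [
    [[0,0,0],[-0.02,-0.03,0],0.3],
    [[0,0,0],[-0.07,-0.12,0],0.3],
    [[0,0,0],[-0.12,-0.22,0],0.3],
    [[0,0,0],[-0.17,-0.32,0],0.3],
    [[0,0,0],[-0.22,-0.42,0],0.3],
    [[0,0,0],[-0.27,-0.52,0],0.3],
    [[0,0,0],[-0.32,-0.62,0],0.3],
    [[0,0,0],[-0.37,-0.72,0],0.3],
    [[0,0,0],[-0.43,-0.82,0],0.3],
    [[0,0,0],[-0.49,-0.93,0],0.3]
  ]
}}

```text
t: 20.25
ee_pos: [0.5048, 0.0465, 0.075]
ee_rot: [0.308, -3.126, -0.0]
wrist_force: [0.0, 0.6, 0.2]
width: 0.0345
gripper_force: 25.9
```

Emit:
{"method": "servo_tool", "body": {
  "moves": [
    [[0,0,0],[-0.05,-0.1,0],0.3],
    [[0,0,0],[-0.1,-0.2,0],0.3],
    [[0,0,0],[-0.16,-0.3,0],0.3],
    [[0,0,0],[-0.21,-0.4,0],0.3],
    [[0,0,0],[-0.27,-0.5,0],0.3],
    [[0,0,0],[-0.32,-0.6,0],0.3],
    [[0,0,0],[-0.37,-0.7,0],0.3],
    [[0,0,0],[-0.42,-0.8,0],0.3],
    [[0,0,0],[-0.47,-0.9,0],0.3],
    [[0,0,0],[-0.52,-1,0],0.3]
  ]
}}

```text
t: 21.08
ee_pos: [0.5611, -0.0238, 0.0751]
ee_rot: [0.308, -3.126, -0.0]
wrist_force: [0.4, 0.2, -0.2]
width: 0.0343
gripper_force: 25.9
```

Emit:
{"method": "servo_tool", "body": {
  "moves": [
    [[0,0,0],[-0.05,-0.1,0],0.3],
    [[0,0,0],[-0.1,-0.2,0],0.3],
    [[0,0,0],[-0.16,-0.3,0],0.3],
    [[0,0,0],[-0.21,-0.4,0],0.3],
    [[0,0,0],[-0.27,-0.5,0],0.3],
    [[0,0,0],[-0.32,-0.6,0],0.3],
    [[0,0,0],[-0.37,-0.7,0],0.3],
    [[0,0,0],[-0.42,-0.8,0],0.3],
    [[0,0,0],[-0.47,-0.9,0],0.3],
    [[0,0,0],[-0.52,-1,0],0.3]
  ]
}}

```text
t: 21.92
ee_pos: [0.6175, -0.0941, 0.0751]
ee_rot: [0.308, -3.126, -0.0]
wrist_force: [-1.1, 0.4, -0.7]
width: 0.0343
gripper_force: 25.9
```

Emit:
{"method": "servo_tool", "body": {
  "moves": [
    [[0,0,0],[-0.05,-0.1,0],0.3],
    [[0,0,0],[-0.1,-0.2,0],0.3],
    [[0,0,0],[-0.16,-0.3,0],0.3],
    [[0,0,0],[-0.21,-0.4,0],0.3],
    [[0,0,0],[-0.27,-0.5,0],0.3],
    [[0,0,0],[-0.32,-0.6,0],0.3],
    [[0,0,0],[-0.37,-0.68,0],0.3],
    [[0,0,0],[-0.41,-0.74,0],0.3],
    [[0,0,0],[-0.43,-0.77,0],0.3],
    [[0,0,0],[-0.44,-0.78,0],0.3]
  ]
}}

```text
t: 22.75
ee_pos: [0.664, -0.1481, 0.075]
ee_rot: [0.307, -3.126, -0.0]
wrist_force: [0.3, 0.2, -1.1]
width: 0.0341
gripper_force: 25.9
```

```bash
python3 - <<'E'
from h import *
from rig import env
P,C,v,u=wrist(env,"w4");comps(P,v,u);plan(env,664,-148,29.4,100.6);
E
```

```text
box [  211   147   136   195 15626]  c [ 653.7 -148.6] sz [97.9 72.7] ang 10.6 ztop 0.0893
box [   0  211   82  118 6638] CUT c [ 704.1 -302.3] sz [59.8 33.6] ang 32.6 ztop 0.0662
box [ 519  301   41   71 1515] CUT c [715.5  79.9] sz [67.4 29.7] ang 24.8 ztop 0.0155
at [ 663.9 -147.9   75. ] yawy 101.2 tilt [-0.  0.] shift [-0.001 -0.001  0.57 ] turn z 0.0018 t 22.8 F [ 0.9 -0.7 -1.1] w 0.0344
```

View pics/w4.png

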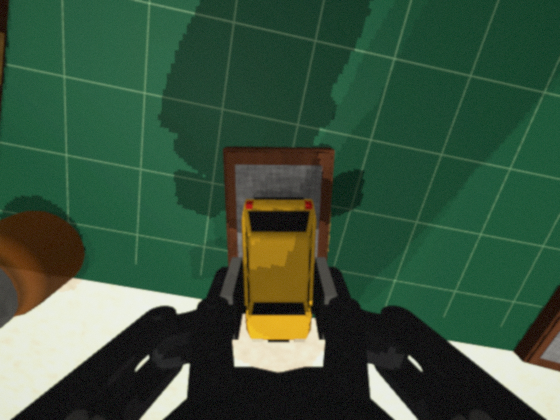

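The picture shows the car over base S, centred sideways, with the base's rear edge at row 148 and the car's rear at row 198. I'll compute the lengthwise offset.

```bash
cat >> h.py <<'E'
def hover(env,Lb,Lv,zc,name=None):
    """tool-frame check: tool -x is forward; rear edge of base top and of carried vehicle (bottom at zc)"""
    T=pose(env.get_obs());P,C,v,u=wrist(env,name)
    Q=(P-T[:3,3])@T[:3,:3]*1000
    b=(P[:,2]>.008)&(P[:,2]<.02)&(abs(Q[:,1])<50)&(abs(Q[:,0])<130)
    for y0 in(-30,-18,0,18,30):
        k=b&(abs(Q[:,1]-y0)<4);print("base rear x at y",y0,np.round(np.percentile(Q[k,0],99.5),1) if k.sum()>20 else None)
    s=b&(Q[:,0]>Lb/2-16)&(Q[:,0]<Lb/2-4);print("base lateral",np.round(np.percentile(Q[s,1],[.5,99.5]),1) if s.sum()>20 else None)
    c=(P[:,2]>zc+.006)&(abs(Q[:,1])<26)&(abs(Q[:,0])<100)&(Q[:,0]>15)
    print("veh rear x",np.round(np.percentile(Q[c,0],[98,99.5,100]),1),"want base-veh =",Lb/2-Lv/2)
E
python3 - <<'E'
from h import *
from rig import env
hover(env,116,80,.06)
E
```

```text
base rear x at y -30 59.4
base rear x at y -18 59.3
base rear x at y 0 59.0
base rear x at y 18 58.8
base rear x at y 30 58.7
base lateral [-34.   36.8]
veh rear x [41.8 42.3 42.7] want base-veh = 18.0
```

Emit:
{"method": "servo_tool", "body": {
  "moves": [
    [[0,0,0.001],[-0.01,0.01,0.08],0.3],
    [[0,0,0.002],[-0.01,0.015,0.18],0.3],
    [[0,0,0.002],[-0.01,0.015,0.28],0.3],
    [[0,0,0.002],[-0.01,0.015,0.38],0.3],
    [[0,0,0.002],[-0.01,0.015,0.45],0.3],
    [[0,0,0.002],[-0.01,0.015,0.5],0.3],
    [[0,0,0.002],[-0.01,0.015,0.53],0.3],
    [[0,0,0.002],[-0.01,0.015,0.55],0.3],
    [[0,0,0.002],[-0.01,0.015,0.56],0.3],
    [[0,0,0.002],[-0.01,0.015,0.565],0.3]
  ]
}}

```text
t: 23.68
ee_pos: [0.6645, -0.1465, 0.0302]
ee_rot: [-0.288, 3.128, -0.0]
wrist_force: [0.0, -0.2, -0.1]
width: 0.0345
gripper_force: 25.9
```

Emit:
{"method": "servo_tool", "body": {
  "moves": [
    [[0,0,0],[0,0,0],0.41],
    [[0,0,0],[0,0,0],0.42],
    [[0,0,0],[0,0,0],0.43],
    [[0,0,0],[0,0,0],0.45],
    [[0,0,0],[0,0,0],0.48],
    [[0,0,0],[0,0,0],0.52],
    [[0,0,0],[0,0,0],0.57],
    [[0,0,0],[0,0,0],0.63],
    [[0,0,0],[0,0,0],0.7],
    [[0,0,0],[0,0,0],0.7]
  ]
}}

```text
t: 24.52
ee_pos: [0.6642, -0.1464, 0.0299]
ee_rot: [0.288, -3.128, -0.0]
wrist_force: [0.6, -0.0, -0.1]
width: 0.0596
gripper_force: 0.0
```

Emit:
{"method": "servo_tool", "body": {
  "moves": [
    [[0,0,0],[0,0,-0.05],0.7],
    [[0,0,0],[0,0,-0.1],0.8],
    [[0,0,0],[0,0,-0.2],0.9],
    [[0,0,0],[0,0,-0.3],1],
    [[0,0,0],[0,0,-0.4],1],
    [[0,0,0],[0,0,-0.5],1],
    [[0,0,0],[0,0,-0.65],1],
    [[0,0,0],[0,0,-0.8],1],
    [[0,0,0],[0,0,-0.9],1],
    [[0,0,0],[0,0,-1],1]
  ]
}}

```text
t: 25.35
ee_pos: [0.6648, -0.1466, 0.1118]
ee_rot: [-0.288, 3.127, -0.001]
wrist_force: [0.4, -0.1, 0.6]
width: 0.0853
gripper_force: 0.0
```

```bash
python3 - <<'E'
from h import *
from rig import env
plan(env,437,-81.5,200,71.3);
E
```

```text
at [ 664.8 -146.6  111.8] yawy 100.5 tilt [ 0.002 -0.001] shift [ 2.649  1.319 -1.108] turn z 0.0812 t 25.35 F [ 0.4 -0.1  0.6] w 0.0853
```

Emit:
{"method": "servo_tool", "body": {
  "moves": [
    [[0,0,0],[0.05,0.02,-0.1],1],
    [[0,0,0],[0.1,0.05,-0.3],1],
    [[0,0,0],[0.2,0.1,-0.5],1],
    [[0,0,0],[0.3,0.15,-0.7],1],
    [[0,0,0],[0.4,0.2,-0.9],1],
    [[0,0,0],[0.5,0.25,-1],1],
    [[0,0,0],[0.6,0.3,-1],1],
    [[0,0,0],[0.7,0.35,-1],1],
    [[0,0,0],[0.8,0.4,-1],1],
    [[0,0,0],[0.9,0.45,-1],1]
  ]
}}

```text
t: 26.18
ee_pos: [0.5858, -0.1239, 0.19]
ee_rot: [0.288, -3.128, -0.0]
wrist_force: [-0.3, -0.5, -0.2]
width: 0.0854
gripper_force: 0.0
```

Emit:
{"method": "servo_tool", "body": {
  "moves": [
    [[0,0,0],[0.09,0.05,0],1],
    [[0,0,0],[0.18,0.09,0],1],
    [[0,0,0],[0.27,0.13,0],1],
    [[0,0,0],[0.36,0.18,0],1],
    [[0,0,0],[0.45,0.22,0],1],
    [[0,0,0],[0.54,0.27,0],1],
    [[0,0,0],[0.63,0.31,0],1],
    [[0,0,0],[0.72,0.36,0],1],
    [[0,0,0],[0.81,0.4,0],1],
    [[0,0,0],[0.9,0.45,0],1]
  ]
}}

```text
t: 27.02
ee_pos: [0.5087, -0.1018, 0.1899]
ee_rot: [-0.288, 3.128, -0.0]
wrist_force: [0.1, -0.1, -0.0]
width: 0.0854
gripper_force: 0.0
```

Emit:
{"method": "servo_tool", "body": {
  "moves": [
    [[0,0,0.01],[0.09,0.05,0],1],
    [[0,0,0.02],[0.18,0.09,0],1],
    [[0,0,0.03],[0.27,0.13,0],1],
    [[0,0,0.04],[0.36,0.18,0],1],
    [[0,0,0.05],[0.45,0.22,0],1],
    [[0,0,0.06],[0.54,0.27,0],1],
    [[0,0,0.07],[0.63,0.31,0],1],
    [[0,0,0.08],[0.72,0.36,0],1],
    [[0,0,0.081],[0.81,0.4,0],1],
    [[0,0,0.081],[0.85,0.42,0],1]
  ]
}}

```text
t: 27.85
ee_pos: [0.4354, -0.081, 0.19]
ee_rot: [-0.506, -3.1, -0.0]
wrist_force: [0.5, -0.1, -0.3]
width: 0.0853
gripper_force: 0.0
```

```bash
python3 - <<'E'
from h import *
from rig import env
P,C,v,u=wrist(env,"w5");comps(P,v,u);plan(env,437,-81.5,15,71.3);
E
```

```text
box [ 259  140   38  101 3606]  c [435.5 -80.4] sz [ 38.6 107.5] ang 71.1 ztop 0.0372
box [  69  142   85  123 6630]  c [ 395.8 -250.1] sz [ 43.7 132.5] ang 47.9 ztop 0.0567
box [ 455  242   67  108 5502]  c [650.1 118.2] sz [ 73.5 152.2] ang 83.8 ztop 0.016
box [ 239  321   79   51 2350]  c [ 645.5 -149.5] sz [82.7 73.3] ang 10.3 ztop 0.0409
at [435.3 -80.9 190.1] yawy 71.4 tilt [-0.  0.] shift [-0.023  0.     2.188] turn z 0.0004 t 27.9 F [-0.4 -0.2  0.2] w 0.0856
```

View pics/w5.png

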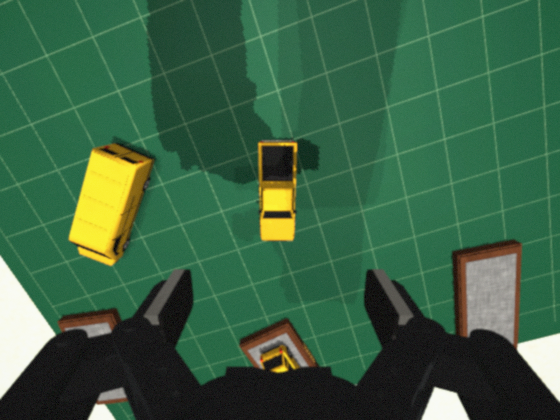

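The picture shows the pick-up under the tool at (259–297, 140–241), the van at (110,205), and the car on base S at (278,360). I'll grip the pick-up.

Emit:
{"method": "servo_tool", "body": {
  "moves": [
    [[0,0,0],[-0.01,0,0.1],1],
    [[0,0,0],[-0.01,0,0.2],1],
    [[0,0,0],[-0.01,0,0.3],1],
    [[0,0,0],[-0.01,0,0.4],1],
    [[0,0,0],[-0.01,0,0.5],1],
    [[0,0,0],[-0.01,0,0.6],1],
    [[0,0,0],[-0.01,0,0.7],1],
    [[0,0,0],[-0.01,0,0.8],1],
    [[0,0,0],[-0.01,0,0.9],1],
    [[0,0,0],[-0.01,0,1],1]
  ]
}}

```text
t: 28.73
ee_pos: [0.4372, -0.0816, 0.1091]
ee_rot: [-0.509, -3.1, -0.0]
wrist_force: [0.1, 0.1, 0.4]
width: 0.0852
gripper_force: 0.0
```

Emit:
{"method": "servo_tool", "body": {
  "moves": [
    [[0,0,0],[0,0,0.1],1],
    [[0,0,0],[0,0,0.2],1],
    [[0,0,0],[0,0,0.3],1],
    [[0,0,0],[0,0,0.4],1],
    [[0,0,0],[0,0,0.5],1],
    [[0,0,0],[0,0,0.6],1],
    [[0,0,0],[0,0,0.7],1],
    [[0,0,0],[0,0,0.8],1],
    [[0,0,0],[0,0,0.9],1],
    [[0,0,0],[0,0,1],1]
  ]
}}

```text
t: 29.57
ee_pos: [0.4373, -0.0816, 0.0291]
ee_rot: [0.508, 3.1, 0.0]
wrist_force: [0.5, 0.4, -0.2]
width: 0.0853
gripper_force: 0.0
```

Emit:
{"method": "servo_tool", "body": {
  "moves": [
    [[0,0,0],[0,0,0.05],1],
    [[0,0,0],[0,0,0.1],1],
    [[0,0,0],[0,0,0.14],1],
    [[0,0,0],[0,0,0.17],1],
    [[0,0,0],[0,0,0.18],1],
    [[0,0,0],[0,0,0.18],0.8],
    [[0,0,0],[0,0,0.18],0.7],
    [[0,0,0],[0,0,0.18],0.6],
    [[0,0,0],[0,0,0.18],0.55],
    [[0,0,0],[0,0,0.18],0.53]
  ],
  "force": 30
}}

```text
t: 30.4
ee_pos: [0.4375, -0.0817, 0.0158]
ee_rot: [0.508, 3.1, -0.0]
wrist_force: [0.7, 0.3, -0.2]
width: 0.0456
gripper_force: 0.0
```

Emit:
{"method": "servo_tool", "body": {
  "moves": [
    [[0,0,0],[0,0,0],0.5],
    [[0,0,0],[0,0,0],0.48],
    [[0,0,0],[0,0,0],0.46],
    [[0,0,0],[0,0,0],0.44],
    [[0,0,0],[0,0,0],0.42],
    [[0,0,0],[0,0,0],0.4],
    [[0,0,0],[0,0,0],0.37],
    [[0,0,0],[0,0,0],0.33],
    [[0,0,0],[0,0,0],0.33],
    [[0,0,0],[0,0,0],0.33]
  ]
}}

```text
t: 31.23
ee_pos: [0.4374, -0.0818, 0.0158]
ee_rot: [0.509, 3.1, -0.001]
wrist_force: [-1.7, -0.7, 4.0]
width: 0.037
gripper_force: 30.6
```

```bash
python3 - <<'E'
from h import *
from rig import env
plan(env,583,-370,100,80.5);print(env.get_obs()["gripper_force"])
E
```

```text
at [437.4 -81.8  15.8] yawy 71.4 tilt [ 0.    -0.001] shift [-2.877 -2.832 -1.051] turn z -0.0254 t 31.2333 F [-1.7 -0.7  4. ] w 0.037
30.600484013557434
```

Emit:
{"method": "servo_tool", "body": {
  "moves": [
    [[0,0,0],[0,0,-0.04],0.33],
    [[0,0,0],[0,0,-0.1],0.33],
    [[0,0,0],[0,0,-0.2],0.33],
    [[0,0,0],[0,0,-0.3],0.33],
    [[0,0,0],[0,0,-0.4],0.33],
    [[0,0,0],[0,0,-0.5],0.33],
    [[0,0,0],[0,0,-0.6],0.33],
    [[0,0,0],[0,0,-0.68],0.33],
    [[0,0,0],[0,0,-0.73],0.33],
    [[0,0,0],[0,0,-0.75],0.33]
  ]
}}

```text
t: 32.07
ee_pos: [0.4379, -0.0818, 0.0767]
ee_rot: [0.508, 3.098, -0.0]
wrist_force: [0.4, -0.4, -1.0]
width: 0.0365
gripper_force: 30.2
```

Emit:
{"method": "servo_tool", "body": {
  "moves": [
    [[0,0,0],[-0.03,-0.03,0],0.33],
    [[0,0,0],[-0.12,-0.12,0],0.33],
    [[0,0,0],[-0.22,-0.22,0],0.33],
    [[0,0,0],[-0.32,-0.32,0],0.33],
    [[0,0,0],[-0.42,-0.42,0],0.33],
    [[0,0,0],[-0.52,-0.52,0],0.33],
    [[0,0,0],[-0.62,-0.62,0],0.33],
    [[0,0,0],[-0.72,-0.72,0],0.33],
    [[0,0,0],[-0.82,-0.82,0],0.33],
    [[0,0,0],[-0.92,-0.92,0],0.33]
  ]
}}

```text
t: 32.9
ee_pos: [0.484, -0.176, 0.0754]
ee_rot: [-0.509, -3.1, -0.0]
wrist_force: [0.9, 0.3, -1.8]
width: 0.0361
gripper_force: 30.2
```

Emit:
{"method": "servo_tool", "body": {
  "moves": [
    [[0,0,0],[-0.1,-0.1,0],0.33],
    [[0,0,0],[-0.2,-0.2,0],0.33],
    [[0,0,0],[-0.3,-0.3,0],0.33],
    [[0,0,0],[-0.4,-0.4,0],0.33],
    [[0,0,0],[-0.5,-0.5,0],0.33],
    [[0,0,0],[-0.6,-0.6,0],0.33],
    [[0,0,0],[-0.7,-0.7,0],0.33],
    [[0,0,0],[-0.8,-0.8,0],0.33],
    [[0,0,0],[-0.9,-0.9,0],0.33],
    [[0,0,0],[-1,-1,0],0.33]
  ]
}}

```text
t: 33.73
ee_pos: [0.5342, -0.2772, 0.0754]
ee_rot: [-0.509, -3.1, -0.0]
wrist_force: [-0.1, 0.8, -0.7]
width: 0.0364
gripper_force: 30.2
```

Emit:
{"method": "servo_tool", "body": {
  "moves": [
    [[0,0,-0.003],[-0.1,-0.1,0],0.33],
    [[0,0,-0.006],[-0.2,-0.2,0],0.33],
    [[0,0,-0.009],[-0.3,-0.3,0],0.33],
    [[0,0,-0.012],[-0.4,-0.4,0],0.33],
    [[0,0,-0.015],[-0.5,-0.5,0],0.33],
    [[0,0,-0.018],[-0.6,-0.6,0],0.33],
    [[0,0,-0.021],[-0.7,-0.7,0],0.33],
    [[0,0,-0.024],[-0.8,-0.8,0],0.33],
    [[0,0,-0.025],[-0.9,-0.88,0],0.33],
    [[0,0,-0.025],[-0.95,-0.91,0],0.33]
  ]
}}

```text
t: 34.57
ee_pos: [0.583, -0.3712, 0.0751]
ee_rot: [0.265, 3.13, -0.001]
wrist_force: [1.2, -0.2, -1.3]
width: 0.0362
gripper_force: 30.2
```

```bash
python3 - <<'E'
from h import *
from rig import env
plan(env,583,-370,29.8,80.5);hover(env,142,106,.06,"w6")
E
```

```text
at [ 583.  -371.2   75.1] yawy 80.3 tilt [ 0.    -0.001] shift [0.002 0.015 0.566] turn z -0.0005 t 34.5667 F [ 1.2 -0.2 -1.3] w 0.0362
base rear x at y -30 72.6
base rear x at y -18 72.6
base rear x at y 0 73.0
base rear x at y 18 73.2
base rear x at y 30 73.2
base lateral [-34.8  36.2]
veh rear x [54.7 55.5 55.8] want base-veh = 18.0
```

View pics/w6.png

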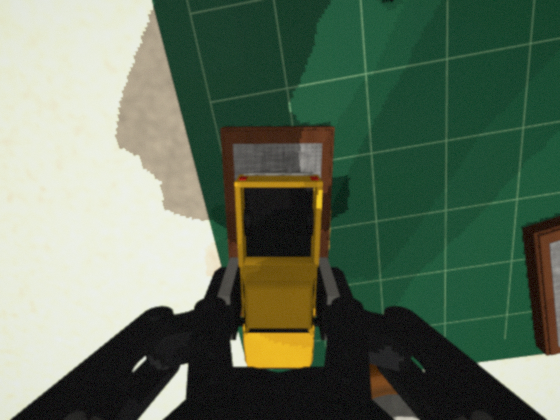

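The picture shows the pick-up over base M, with the base's rear edge at row 127 and the pick-up's rear at row 178. It is lined up to within a millimetre, so I'll lower it.

Emit:
{"method": "servo_tool", "body": {
  "moves": [
    [[0,0,-0.001],[-0.005,0.01,0.08],0.33],
    [[0,0,-0.001],[-0.005,0.01,0.18],0.33],
    [[0,0,-0.001],[-0.005,0.01,0.28],0.33],
    [[0,0,-0.001],[-0.005,0.01,0.38],0.33],
    [[0,0,-0.001],[-0.005,0.01,0.45],0.33],
    [[0,0,-0.001],[-0.005,0.01,0.5],0.33],
    [[0,0,-0.001],[-0.005,0.01,0.53],0.33],
    [[0,0,-0.001],[-0.005,0.01,0.55],0.33],
    [[0,0,-0.001],[-0.005,0.01,0.56],0.33],
    [[0,0,-0.001],[-0.005,0.01,0.565],0.33]
  ]
}}

```text
t: 35.45
ee_pos: [0.5832, -0.3689, 0.0307]
ee_rot: [0.254, 3.131, -0.001]
wrist_force: [0.1, -0.7, -0.6]
width: 0.0365
gripper_force: 30.2
```

Emit:
{"method": "servo_tool", "body": {
  "moves": [
    [[0,0,0],[0,0,0],0.43],
    [[0,0,0],[0,0,0],0.44],
    [[0,0,0],[0,0,0],0.45],
    [[0,0,0],[0,0,0],0.47],
    [[0,0,0],[0,0,0],0.5],
    [[0,0,0],[0,0,0],0.54],
    [[0,0,0],[0,0,0],0.59],
    [[0,0,0],[0,0,0],0.65],
    [[0,0,0],[0,0,0],0.7],
    [[0,0,0],[0,0,0],0.7]
  ]
}}

```text
t: 36.28
ee_pos: [0.583, -0.3687, 0.0303]
ee_rot: [-0.254, -3.131, -0.0]
wrist_force: [-0.1, 1.0, 0.3]
width: 0.0598
gripper_force: 0.0
```

Emit:
{"method": "servo_tool", "body": {
  "moves": [
    [[0,0,0],[0,0,-0.05],0.7],
    [[0,0,0],[0,0,-0.1],0.8],
    [[0,0,0],[0,0,-0.2],0.9],
    [[0,0,0],[0,0,-0.3],1],
    [[0,0,0],[0,0,-0.4],1],
    [[0,0,0],[0,0,-0.5],1],
    [[0,0,0],[0,0,-0.65],1],
    [[0,0,0],[0,0,-0.8],1],
    [[0,0,0],[0,0,-0.9],1],
    [[0,0,0],[0,0,-1],1]
  ]
}}

```text
t: 37.12
ee_pos: [0.5835, -0.3691, 0.1123]
ee_rot: [0.254, 3.13, -0.002]
wrist_force: [0.5, -0.9, -0.4]
width: 0.0854
gripper_force: 0.0
```

```bash
python3 - <<'E'
from h import *
from rig import env
plan(env,397,-251,190,47.4)
E
```

```text
at [ 583.5 -369.1  112.3] yawy 80.7 tilt [ 0.002 -0.001] shift [ 2.537  1.081 -0.977] turn z 0.0926 t 37.1167 F [ 0.5 -0.9 -0.4] w 0.0854
```

Emit:
{"method": "servo_tool", "body": {
  "moves": [
    [[0,0,0],[0.05,0.02,-0.1],1],
    [[0,0,0],[0.1,0.04,-0.3],1],
    [[0,0,0],[0.2,0.08,-0.5],1],
    [[0,0,0],[0.3,0.12,-0.7],1],
    [[0,0,0],[0.4,0.17,-0.9],1],
    [[0,0,0],[0.5,0.21,-0.98],1],
    [[0,0,0],[0.6,0.25,-0.98],1],
    [[0,0,0],[0.7,0.3,-0.98],1],
    [[0,0,0],[0.8,0.34,-0.98],1],
    [[0,0,0],[0.9,0.38,-0.98],1]
  ]
}}

```text
t: 37.95
ee_pos: [0.516, -0.3265, 0.189]
ee_rot: [-0.254, -3.131, -0.0]
wrist_force: [0.3, -0.1, 0.3]
width: 0.0854
gripper_force: 0.0
```

Emit:
{"method": "servo_tool", "body": {
  "moves": [
    [[0,0,0],[0.09,0.04,0],1],
    [[0,0,0],[0.18,0.08,0],1],
    [[0,0,0],[0.27,0.11,0],1],
    [[0,0,0],[0.36,0.15,0],1],
    [[0,0,0],[0.45,0.19,0],1],
    [[0,0,0],[0.54,0.23,0],1],
    [[0,0,0],[0.63,0.27,0],1],
    [[0,0,0],[0.72,0.3,0],1],
    [[0,0,0],[0.81,0.34,0],1],
    [[0,0,0],[0.9,0.38,0],1]
  ]
}}

```text
t: 38.78
ee_pos: [0.4501, -0.2851, 0.1887]
ee_rot: [0.254, 3.131, -0.0]
wrist_force: [0.2, 1.4, -0.5]
width: 0.0853
gripper_force: 0.0
```

Emit:
{"method": "servo_tool", "body": {
  "moves": [
    [[0,0,0.01],[0.09,0.04,0],1],
    [[0,0,0.02],[0.18,0.08,0],1],
    [[0,0,0.03],[0.27,0.11,0],1],
    [[0,0,0.04],[0.36,0.15,0],1],
    [[0,0,0.05],[0.45,0.19,0],1],
    [[0,0,0.06],[0.54,0.23,0],1],
    [[0,0,0.07],[0.63,0.27,0],1],
    [[0,0,0.08],[0.7,0.3,0],1],
    [[0,0,0.09],[0.73,0.32,0],1],
    [[0,0,0.0925],[0.74,0.32,0],1]
  ]
}}

```text
t: 39.62
ee_pos: [0.3958, -0.2502, 0.1888]
ee_rot: [1.143, 2.926, 0.0]
wrist_force: [0.2, 0.9, -1.0]
width: 0.0853
gripper_force: 0.0
```

```bash
python3 - <<'E'
from h import *
from rig import env
P,C,v,u=wrist(env,"w7");comps(P,v,u);plan(env,397,-251,25,47.4);
E
```

```text
box [ 254  128   47  124 5266]  c [ 393.9 -250.1] sz [ 46.6 129.1] ang 47.6 ztop 0.0568
box [ 435  245  113   91 5201]  c [ 661.5 -146.8] sz [116.4  72.5] ang 10.5 ztop 0.0448
box [ 254  301  104   81 3857]  c [ 580.8 -368.7] sz [ 72.7 143.1] ang 81.2 ztop 0.0387
at [ 395.9 -250.4  188.9] yawy 47.4 tilt [ 0. -0.] shift [-0.014  0.004  2.048] turn z -0.0 t 39.6667 F [-0.7 -0.2  1.2] w 0.0853
```

View pics/w7.png

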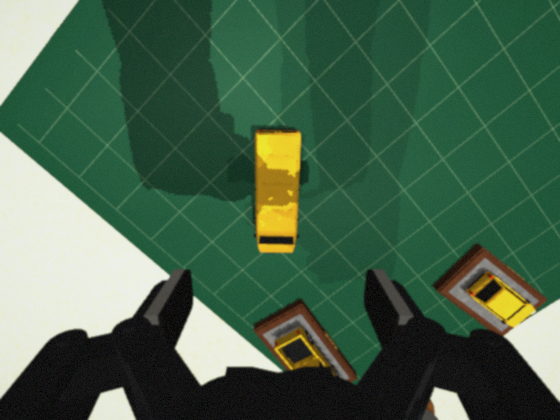

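The van is directly below at (254–301, 128–252). The car at (500,298) and the pick-up at (303,350) stand in the middle of their bases. I'll grip the van.

Emit:
{"method": "servo_tool", "body": {
  "moves": [
    [[0,0,0],[0,0,0.1],1],
    [[0,0,0],[0,0,0.2],1],
    [[0,0,0],[0,0,0.3],1],
    [[0,0,0],[0,0,0.4],1],
    [[0,0,0],[0,0,0.5],1],
    [[0,0,0],[0,0,0.6],1],
    [[0,0,0],[0,0,0.7],1],
    [[0,0,0],[0,0,0.8],1],
    [[0,0,0],[0,0,0.9],1],
    [[0,0,0],[0,0,1],1]
  ]
}}

```text
t: 40.5
ee_pos: [0.3964, -0.2507, 0.1079]
ee_rot: [-1.14, -2.927, 0.0]
wrist_force: [0.1, -0.5, -0.7]
width: 0.0853
gripper_force: 0.0
```

Emit:
{"method": "servo_tool", "body": {
  "moves": [
    [[0,0,0],[0,0,0.1],1],
    [[0,0,0],[0,0,0.2],1],
    [[0,0,0],[0,0,0.3],1],
    [[0,0,0],[0,0,0.4],1],
    [[0,0,0],[0,0,0.5],1],
    [[0,0,0],[0,0,0.6],1],
    [[0,0,0],[0,0,0.7],1],
    [[0,0,0],[0,0,0.8],1],
    [[0,0,0],[0,0,0.9],1],
    [[0,0,0],[0,0,1],1]
  ]
}}

```text
t: 41.33
ee_pos: [0.3964, -0.2507, 0.0279]
ee_rot: [1.14, 2.927, -0.0]
wrist_force: [-0.7, -1.0, -0.7]
width: 0.0849
gripper_force: 0.0
```

Emit:
{"method": "servo_tool", "body": {
  "moves": [
    [[0,0,0],[0,0,0.03],1],
    [[0,0,0],[0,0,0.05],0.9],
    [[0,0,0],[0,0,0.05],0.8],
    [[0,0,0],[0,0,0.05],0.7],
    [[0,0,0],[0,0,0.05],0.65],
    [[0,0,0],[0,0,0.05],0.6],
    [[0,0,0],[0,0,0.05],0.57],
    [[0,0,0],[0,0,0.05],0.55],
    [[0,0,0],[0,0,0.05],0.53],
    [[0,0,0],[0,0,0.05],0.52]
  ],
  "force": 40
}}

```text
t: 42.17
ee_pos: [0.3964, -0.2509, 0.0248]
ee_rot: [1.141, 2.927, -0.001]
wrist_force: [0.1, -0.7, -0.8]
width: 0.0441
gripper_force: 0.2
```

Emit:
{"method": "servo_tool", "body": {
  "moves": [
    [[0,0,0],[0,0,0],0.5],
    [[0,0,0],[0,0,0],0.48],
    [[0,0,0],[0,0,0],0.46],
    [[0,0,0],[0,0,0],0.44],
    [[0,0,0],[0,0,0],0.42],
    [[0,0,0],[0,0,0],0.4],
    [[0,0,0],[0,0,0],0.38],
    [[0,0,0],[0,0,0],0.36],
    [[0,0,0],[0,0,0],0.36],
    [[0,0,0],[0,0,0],0.36]
  ]
}}

```text
t: 43.0
ee_pos: [0.3964, -0.2512, 0.0251]
ee_rot: [1.141, 2.927, -0.002]
wrist_force: [-2.8, -2.4, 4.9]
width: 0.041
gripper_force: 40.8
```

```bash
python3 - <<'E'
from h import *
from rig import env
plan(env,660,116,100,83.7);print(env.get_obs()["gripper_force"],env.get_obs()["q"])
E
```

```text
at [ 396.4 -251.2   25.1] yawy 47.4 tilt [-0.    -0.001] shift [ 0.679  5.609 -0.942] turn z -0.1008 t 43.0 F [-2.8 -2.4  4.9] w 0.041
40.78052580356598 [-7.07318505e-01 -2.81885847e-02 -4.14971002e-01  1.18339533e+00
 -9.58849586e-04  3.59121163e-02]
```

Emit:
{"method": "servo_tool", "body": {
  "moves": [
    [[0,0,0],[0,0,-0.04],0.36],
    [[0,0,0],[0,0,-0.1],0.36],
    [[0,0,0],[0,0,-0.2],0.36],
    [[0,0,0],[0,0,-0.3],0.36],
    [[0,0,0],[0,0,-0.4],0.36],
    [[0,0,0],[0,0,-0.5],0.36],
    [[0,0,0],[0,0,-0.6],0.36],
    [[0,0,0],[0,0,-0.68],0.36],
    [[0,0,0],[0,0,-0.73],0.36],
    [[0,0,0],[0,0,-0.75],0.36]
  ]
}}

```text
t: 43.83
ee_pos: [0.3969, -0.2512, 0.0859]
ee_rot: [1.14, 2.926, -0.001]
wrist_force: [0.4, -0.2, -2.4]
width: 0.0406
gripper_force: 40.5
```

Emit:
{"method": "servo_tool", "body": {
  "moves": [
    [[0,0,0],[0,0.03,0],0.36],
    [[0,0,0],[0.01,0.09,0],0.36],
    [[0,0,0],[0.02,0.17,0],0.36],
    [[0,0,0],[0.03,0.26,0],0.36],
    [[0,0,0],[0.04,0.36,0],0.36],
    [[0,0,0],[0.05,0.46,0],0.36],
    [[0,0,0],[0.06,0.56,0],0.36],
    [[0,0,0],[0.08,0.66,0],0.36],
    [[0,0,0],[0.09,0.75,0],0.36],
    [[0,0,0],[0.1,0.85,0],0.36]
  ]
}}

```text
t: 44.67
ee_pos: [0.4369, -0.1945, 0.0847]
ee_rot: [-1.14, -2.927, 0.0]
wrist_force: [0.6, 0.1, -2.9]
width: 0.0405
gripper_force: 40.5
```

Emit:
{"method": "servo_tool", "body": {
  "moves": [
    [[0,0,0],[0.01,0.1,0],0.36],
    [[0,0,0],[0.02,0.19,0],0.36],
    [[0,0,0],[0.03,0.29,0],0.36],
    [[0,0,0],[0.05,0.38,0],0.36],
    [[0,0,0],[0.06,0.48,0],0.36],
    [[0,0,0],[0.07,0.58,0],0.36],
    [[0,0,0],[0.08,0.67,0],0.36],
    [[0,0,0],[0.09,0.77,0],0.36],
    [[0,0,0],[0.1,0.86,0],0.36],
    [[0,0,0],[0.116,0.96,0],0.36]
  ]
}}

```text
t: 45.5
ee_pos: [0.4821, -0.1319, 0.0847]
ee_rot: [1.141, 2.927, -0.0]
wrist_force: [0.7, 0.3, -2.8]
width: 0.0407
gripper_force: 40.6
```

Emit:
{"method": "servo_tool", "body": {
  "moves": [
    [[0,0,0],[0.01,0.1,0],0.36],
    [[0,0,0],[0.02,0.19,0],0.36],
    [[0,0,0],[0.03,0.29,0],0.36],
    [[0,0,0],[0.05,0.38,0],0.36],
    [[0,0,0],[0.06,0.48,0],0.36],
    [[0,0,0],[0.07,0.58,0],0.36],
    [[0,0,0],[0.08,0.67,0],0.36],
    [[0,0,0],[0.09,0.77,0],0.36],
    [[0,0,0],[0.1,0.86,0],0.36],
    [[0,0,0],[0.116,0.96,0],0.36]
  ]
}}

```text
t: 46.33
ee_pos: [0.5272, -0.0691, 0.0847]
ee_rot: [1.141, 2.927, -0.0]
wrist_force: [-0.2, 0.4, -2.8]
width: 0.0407
gripper_force: 40.6
```

Emit:
{"method": "servo_tool", "body": {
  "moves": [
    [[0,0,0],[0.01,0.1,0],0.36],
    [[0,0,0],[0.02,0.19,0],0.36],
    [[0,0,0],[0.03,0.29,0],0.36],
    [[0,0,0],[0.05,0.38,0],0.36],
    [[0,0,0],[0.06,0.48,0],0.36],
    [[0,0,0],[0.07,0.58,0],0.36],
    [[0,0,0],[0.08,0.67,0],0.36],
    [[0,0,0],[0.09,0.77,0],0.36],
    [[0,0,0],[0.1,0.86,0],0.36],
    [[0,0,0],[0.116,0.96,0],0.36]
  ]
}}

```text
t: 47.17
ee_pos: [0.5723, -0.0062, 0.0847]
ee_rot: [1.141, 2.927, -0.0]
wrist_force: [0.4, -0.4, -2.8]
width: 0.0407
gripper_force: 40.6
```

Emit:
{"method": "servo_tool", "body": {
  "moves": [
    [[0,0,0],[0.01,0.1,0],0.36],
    [[0,0,0],[0.02,0.19,0],0.36],
    [[0,0,0],[0.03,0.29,0],0.36],
    [[0,0,0],[0.05,0.38,0],0.36],
    [[0,0,0],[0.06,0.48,0],0.36],
    [[0,0,0],[0.07,0.58,0],0.36],
    [[0,0,0],[0.08,0.67,0],0.36],
    [[0,0,0],[0.09,0.77,0],0.36],
    [[0,0,0],[0.1,0.86,0],0.36],
    [[0,0,0],[0.116,0.96,0],0.36]
  ]
}}

```text
t: 48.0
ee_pos: [0.6174, 0.0566, 0.0847]
ee_rot: [-1.141, -2.927, 0.0]
wrist_force: [-0.7, 0.0, -2.6]
width: 0.0405
gripper_force: 40.6
```

Emit:
{"method": "servo_tool", "body": {
  "moves": [
    [[0,0,-0.01],[0.01,0.1,0],0.36],
    [[0,0,-0.02],[0.03,0.2,0],0.36],
    [[0,0,-0.03],[0.04,0.3,0],0.36],
    [[0,0,-0.042],[0.05,0.4,0],0.36],
    [[0,0,-0.055],[0.06,0.5,0],0.36],
    [[0,0,-0.068],[0.08,0.6,0],0.36],
    [[0,0,-0.08],[0.09,0.7,0],0.36],
    [[0,0,-0.09],[0.1,0.8,0],0.36],
    [[0,0,-0.098],[0.11,0.88,0],0.36],
    [[0,0,-0.101],[0.115,0.92,0],0.36]
  ]
}}

```text
t: 48.83
ee_pos: [0.6605, 0.1176, 0.0845]
ee_rot: [0.167, 3.137, 0.001]
wrist_force: [-0.5, -0.3, -2.5]
width: 0.0405
gripper_force: 40.6
```

```bash
python3 - <<'E'
from h import *
from rig import env
plan(env,660,116,39.1,83.7);hover(env,166,130,.06,"w8")
E
```

```text
at [660.5 117.6  84.5] yawy 83.9 tilt [0. 0.] shift [ 0.005 -0.021  0.568] turn z 0.0006 t 48.8333 F [-0.5 -0.3 -2.5] w 0.0405
base rear x at y -30 85.0
base rear x at y -18 85.0
base rear x at y 0 85.0
base rear x at y 18 85.0
base rear x at y 30 85.0
base lateral [-35.9  35. ]
veh rear x [65.2 65.7 66.3] want base-veh = 18.0
```

View pics/w8.png

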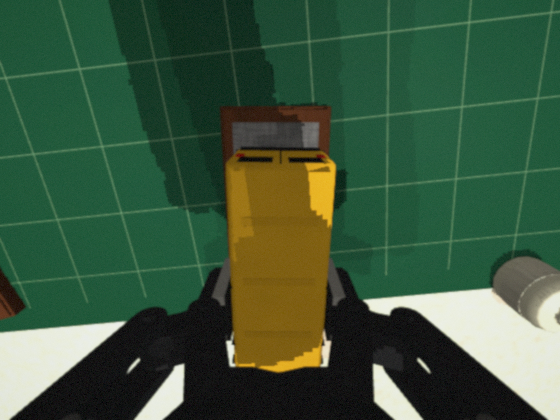

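The picture shows the van over base L, in line with it, with the base's rear edge at row 106 and the van's rear at row 150. Only a 1 mm shift is needed, so I'll set it down.

Emit:
{"method": "servo_tool", "body": {
  "moves": [
    [[0,0,0],[0.01,-0.005,0.08],0.36],
    [[0,0,0],[0.015,-0.005,0.18],0.36],
    [[0,0,0],[0.015,-0.005,0.28],0.36],
    [[0,0,0],[0.015,-0.005,0.38],0.36],
    [[0,0,0],[0.015,-0.005,0.45],0.36],
    [[0,0,0],[0.015,-0.005,0.5],0.36],
    [[0,0,0],[0.015,-0.005,0.53],0.36],
    [[0,0,0],[0.015,-0.005,0.55],0.36],
    [[0,0,0],[0.015,-0.005,0.56],0.36],
    [[0,0,0],[0.015,-0.005,0.565],0.36]
  ]
}}

```text
t: 49.72
ee_pos: [0.6591, 0.1163, 0.0398]
ee_rot: [0.17, 3.136, 0.0]
wrist_force: [0.1, -0.8, -2.5]
width: 0.0404
gripper_force: 40.6
```

Emit:
{"method": "servo_tool", "body": {
  "moves": [
    [[0,0,0],[0,0,0],0.48],
    [[0,0,0],[0,0,0],0.49],
    [[0,0,0],[0,0,0],0.5],
    [[0,0,0],[0,0,0],0.52],
    [[0,0,0],[0,0,0],0.55],
    [[0,0,0],[0,0,0],0.6],
    [[0,0,0],[0,0,0],0.65],
    [[0,0,0],[0,0,0],0.7],
    [[0,0,0],[0,0,0],0.75],
    [[0,0,0],[0,0,0],0.75]
  ]
}}

```text
t: 50.55
ee_pos: [0.6588, 0.1162, 0.0395]
ee_rot: [-0.17, -3.137, 0.0]
wrist_force: [-0.5, -0.4, 0.5]
width: 0.0638
gripper_force: 0.0
```

Emit:
{"method": "servo_tool", "body": {
  "moves": [
    [[0,0,0],[0,0,-0.05],0.75],
    [[0,0,0],[0,0,-0.1],0.8],
    [[0,0,0],[0,0,-0.2],0.9],
    [[0,0,0],[0,0,-0.3],1],
    [[0,0,0],[0,0,-0.4],1],
    [[0,0,0],[0,0,-0.5],1],
    [[0,0,0],[0,0,-0.65],1],
    [[0,0,0],[0,0,-0.8],1],
    [[0,0,0],[0,0,-0.9],1],
    [[0,0,0],[0,0,-1],1]
  ]
}}

```text
t: 51.38
ee_pos: [0.6593, 0.1163, 0.1214]
ee_rot: [0.17, 3.135, 0.0]
wrist_force: [-0.3, -0.0, 0.4]
width: 0.0854
gripper_force: 0.0
```

Emit:
{"method": "servo_tool", "body": {
  "moves": [
    [[0,0,0],[0.1,0,-0.1],1],
    [[0,0,0],[0.2,0,-0.2],1],
    [[0,0,0],[0.3,0,-0.3],1],
    [[0,0,0],[0.4,0,-0.4],1],
    [[0,0,0],[0.5,0,-0.5],1],
    [[0,0,0],[0.6,0,-0.6],1],
    [[0,0,0],[0.7,0,-0.7],1],
    [[0,0,0],[0.8,0,-0.8],1],
    [[0,0,0],[0.9,0,-0.9],1],
    [[0,0,0],[1,0,-1],1]
  ]
}}

```text
t: 52.22
ee_pos: [0.5784, 0.125, 0.2004]
ee_rot: [0.17, 3.137, 0.0]
wrist_force: [0.4, -0.3, 0.0]
width: 0.0854
gripper_force: 0.0
```

Emit:
{"method": "servo_tool", "body": {
  "moves": [
    [[0,0,0],[0.1,0,0],1],
    [[0,0,0],[0.2,0,0],1],
    [[0,0,0],[0.3,0,0],1],
    [[0,0,0],[0.4,0,0],1],
    [[0,0,0],[0.5,0,0],1],
    [[0,0,0],[0.6,0,0],1],
    [[0,0,0],[0.7,0,0],1],
    [[0,0,0],[0.8,0,0],1],
    [[0,0,0],[0.9,0,0],1],
    [[0,0,0],[1,0,0],1]
  ]
}}

```text
t: 53.05
ee_pos: [0.4989, 0.1336, 0.1995]
ee_rot: [-0.17, -3.137, -0.0]
wrist_force: [-0.4, -0.1, 0.2]
width: 0.0856
gripper_force: 0.0
```

```bash
python3 - <<'E'
from h import *
from rig import env
ims=[]
for n in("scene","side"):
    c=env.read_camera(n);P,C,v,u=cloud(c)
    m=(P[:,2]>.006)&(P[:,2]<.10)&(P[:,0]>.5)&(P[:,0]<.8)&(P[:,1]>-.47)&(P[:,1]<.47)
    # bases known: compare vehicle points vs base points
    for nm,B,a,L,vl in(("S",(664,-148),10.6,116,80),("M",(583,-370),-9.2,142,106),("L",(660,116),-6.2,166,130),("XL",(566,364.7),7.9,196,160)):
        t=np.radians(a);A=np.array([[np.cos(t),np.sin(t)],[-np.sin(t),np.cos(t)]])
        Q=(P[:,:2]*1000-B)@A.T;w=(abs(Q[:,0])<L/2+8)&(abs(Q[:,1])<44)&(P[:,2]<.1)
        b=Q[w&(P[:,2]>.006)&(P[:,2]<.02)];k=Q[w&(P[:,2]>.026)]
        r=cv2.minAreaRect(k.astype(np.float32))
        f=lambda z:np.round((np.percentile(z,.5,axis=0)+np.percentile(z,99.5,axis=0))/2,1)
        print(n,nm,"base c",f(b),"veh c",f(k),"sz",np.round(r[1]),"ang",round(r[2],1))
    ims.append(c["pixels"][100:420,60:460] if n=="scene" else c["pixels"][100:420,160:])
cv2.imwrite("pics/fin.png",np.hstack(ims)[:,:,::-1])
print(env.get_obs()["t"])
E
```

```text
scene S base c [1.9 0.1] veh c [4.2 2.4] sz [78. 40.] ang 1.9
scene M base c [1.4 1.2] veh c [2.  2.9] sz [108.  44.] ang 0.7
scene L base c [2.8 0.5] veh c [2.6 1.7] sz [ 43. 134.] ang 87.9
scene XL base c [ 4.3 -1.7] veh c [2.7 0.5] sz [167.  51.] ang 0.4
side S base c [-0.9 -1.3] veh c [-1.3  0.3] sz [38. 82.] ang 89.6
side M base c [-0.8 -0.1] veh c [-0.6  1.2] sz [ 42. 107.] ang 89.3
side L base c [-0.4 -2.9] veh c [-1.1 -2. ] sz [ 49. 141.] ang 88.4
side XL base c [-0.4 -4.4] veh c [-1.  -0.5] sz [ 58. 162.] ang 89.5
53.15
```

View pics/fin.png

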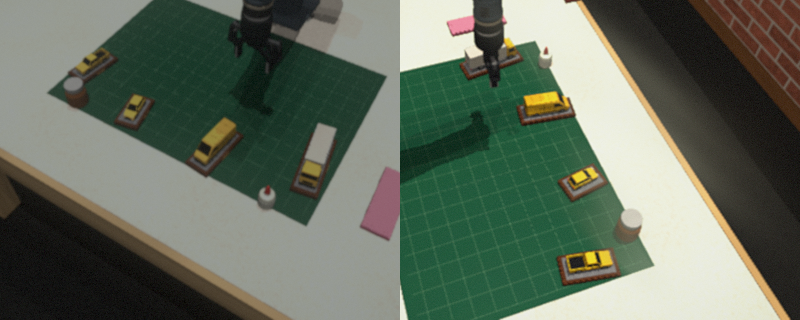

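All four vehicles stand on their matching bases, upright and centred to about 2 mm. The jar and glue are where they were, and the gripper is clear, so I'll hand in.

```bash
python3 -c "
from rig import env
print(env.hand_in())"
```

```text
the job is handed in; nothing more can be done
None
```

The job is handed in: each of the four vehicles stands upright on its matching base, centred to about 2 mm and in line with it, at 53 s of the 128 s allowed; the jar, the glue bottle and the pink look-alike were left alone.

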